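Shut the gear chest's lapping leaves

TASK

Shut the open gear chest on the assembly bench against grinding dust. Lower the rebated leaf (low, stepped-down free edge) fully home first while the flanged leaf still stands open, then lower the flanged leaf (thin lip along the top of its free edge) fully home so that its lip laps over the rebate. Lower the leaves gently, do not slam them.

Things in the scene. Friction and masses are not known exactly. Their poses are not given: they have to be found in the camera images.
- chest: Grey steel chest fixed to the bench, open-topped, 200 mm along its x, 270 along y, walls 120 high. Origin: centre of its underside; x points away from the robot, turned up to 46 degrees. Two bare-metal leaves without handles or latches, each 200 mm along x and 20 thick, fold down over it from its y sides. Shut, they lie level, undersides at 120 mm height, outer (upper) faces at 140.
- rebated_leaf (a joint): Angle (rad) of the leaf hinged along x at the chest's y = +135 mm, 120 mm high: 0 shut on its stop, 1.57 upright, range 0 to 1.75; starts at 1.2 to 1.65. Reaches 145 mm from its hinge, the last 20 mm a tongue 8 mm thick, flush with the underside. Open, its outer face looks away from the chest; push it over by that. Stiff hinge: stays where left, 2 to 6 N near the free edge moves it.
- flanged_leaf (a joint): Angle (rad) of the leaf hinged along x at the chest's y = -135 mm, 120 mm high: signs, range, starts, stiff hinge and way to push as the other leaf. Reaches 143 mm from its hinge, the last 20 mm a lip 8 mm thick, flush with the outer (top) face; shut, the lip lies over the other leaf's tongue. If this leaf is shut first, its lip holds the other up, about 0.14 rad open.

How it is judged (in metres and radians):
On the way, in this order (a step that is already met when the one before it is completed fails the run):
1. the rebated leaf is shut while the flanged leaf still stands open (value of joint rebated_leaf below 0.1 rad and value of joint flanged_leaf above 0.4 rad), for 0.2 s.
2. the flanged leaf is shut over it (value of joint each of rebated_leaf, flanged_leaf below 0.1 rad), for 0.2 s.
At the end, for the whole second after the job is handed in: Both leaves shut and at rest, each within 0.1 rad (about 14 mm at the free edge) of its stop, so that the flanged leaf's lip lies over the rebated leaf's tongue (all of step 2 and velocity of joint rebated_leaf between -0.1 and 0.1 rad/s and velocity of joint flanged_leaf between -0.1 and 0.1 rad/s); the robot touches nothing.
It fails at once if a leaf is slammed (faster than 4 rad/s, about 0.6 m/s at its free edge) (velocity of joint any of rebated_leaf, flanged_leaf below -4 rad/s).
It also fails if it takes over 45 s, if anything falls off the work surface, if the arm or the gripper's body presses on something with over 40 N, if the wrist force passes 120 N, or if a joint passes its speed limit or range.

ROBOT

A 6-joint arm with a two-finger parallel gripper is mounted at the origin on the work surface. World frame = base frame: x ahead of the robot, y to its left, z up, the work surface at z = 0. Lengths are in mm, angles in rad, forces in N, time in s.
With the tool pointing down it reaches from about 375 to 975 mm from the base axis. Payload 3.8 kg.
Tool frame: the origin (TCP) lies at the very end of the fingers, on their centre line; the grasp point (between the pads) lies 19 mm behind it (r.pinch_z is the x of the grasp point in the tool frame, in mm); x points along the fingers, z is the direction in which the jaws open and shut, and the axes are right-handed (so a half turn about x gives the same grasp; the last joint's range is limited). The gripper opens to 88 mm and grips with 3 to 60 N. Pads are 18 mm wide; open, the fingers measure 123 mm over their backs; the gripper's body (75 mm by 187 mm) begins 45 mm behind the grasp point.
Start: joints at [1.283, 0.264, 1.604, -0, 1.274, -0.037], TCP at [167.519, 653.877, 238.706] pointing down, gripper open.
Joint ranges: [-2.63, 2.63], [-0.94, 2.18], [0.31, 2.57], [-1.31, 4.45], [0, 2.66], [-2.55, 2.55]. Speed limits (rad/s): [2.57, 2.57, 3.14, 3.14, 3.14, 3.14].

INTERFACE

Orientations are given as a unit quaternion [w, x, y, z].
In Python, from plant import r, optics gives the robot as it stands.
- The arm moves only by the shell command python3 -m pendant 'ROWS' [OPENING]. ROWS is JSON, a list of rows, each a list of 4 numbers: the shift along the world's x, y, z as a fraction of full scale, then the turn about the world's z as a fraction of full scale. In form: [[x, y, z, twist], ...]. A call has exactly 10 rows; each row is the pose to reach, as a shift and turn from the pose commanded when the call began, turning the shorter way round; what a row does not reach only later rows make up. Full scale, the value 1, is 200 mm for a shift and 180 degrees for a turn. A row lasts 1/8 s, in which the tool goes at most 62.5 mm and 10.7 degrees, less where a joint would pass 70% of its speed; a pose out of reach is approached as far as the arm can. A call with a number of a shift or a turn outside -1 to 1 is refused whole. A call with a gripper value outside its range is refused whole. OPENING is the opening, from 0 (shut) to 1 (fully open), set as the call begins (- or left out, the last holds). The fingers move at their own pace and stop on an object; the grip force is fixed at half the most. Time passes only in rows, so rows that repeat a pose let the fingers close, or fill a call up. It gives the time, the measured TCP pose, the force and the opening at its end, in the units of the state.
- r.get_state(): the state, without advancing time (a new reading comes with each control period).
- optics.grab_frame(name): name is "scene" or "top"; returns (picture, depth): 400x640x3 uint8, blue, green, red; 400x640 float32, mm along the optical axis (not along the pixel's ray), 0 where there is no reading.
- optics.get_calibration(name): a dict with "fx", "fy", "cx", "cy" (pixels), "rvec" (rotation vector, rad) and "tvec" (3), from world to camera coordinates, as OpenCV has them. Camera axes: x right, y down, z forward; pixel columns grow to the right and rows downward; lengths in mm; the calibration is good to about 2 mm. A picture is of the moment at which its call begins. get_calibration takes no time and is no camera call.
- r.close_job(): hands the job in, once; it reports no verdict.
The state is a dict: "t": time; "q": joint angles; "joint_velocities": joint speeds; "joint_torque": joint torques, N m; "tool_pos": TCP position; "ee_rot": TCP orientation; "contact_force": force on the tool from outside, world axes, zero at the start; "wrist_torque": the same for the moment, N m; "gripper_width": finger opening in mm.
Only numpy, scipy, OpenCV 4.12 (cv2) and the standard library are available. Lean on these libraries where they do the work, as an engineer would, in place of code of your own. Each camera call takes 0.05 s, during which the arm holds its last target.

## Working session

There is one attempt and no reset: what is moved stays moved. The work goes in short steps, Python scripts to look and compute and a shell command to move; the robot and the scene stay as the last step left them, time stands still between calls to the robot, and variables do not carry over. Pictures are saved under pics/ and viewed, and the job is handed in when it is done.

```bash
mkdir -p pics; ls; python3 - <<'E'
from plant import r, optics
import cv2,numpy as np
for n in("scene","top"):
    p,d=optics.grab_frame(n); cv2.imwrite(f"pics/{n}0.png",p); np.save(f"{n}0.npy",d)
    print(n,optics.get_calibration(n))
s=r.get_state();print(s)
E
```

```text
pics
scene {'fx': 393.0256924176207, 'fy': 393.0256924176207, 'cx': 318.72286442116274, 'cy': 193.739239643122, 'rvec': array([ 1.0743639,  2.3348451, -1.0678652]), 'tvec': array([ 329.53728934, -239.25309752, 1183.91960606])}
top {'fx': 501.00689742301364, 'fy': 501.00689742301364, 'cx': 321.91227575618734, 'cy': 191.70705210076608, 'rvec': array([ 2.10810252, -2.13732134,  0.19522247]), 'tvec': array([ 48.34494933, 565.07628717, 809.9813858 ])}
{'t': 0.1, 'q': array([ 1.28310174e+00,  2.64652570e-01,  1.60518840e+00,  4.82305442e-06,
        1.27371460e+00, -3.69019822e-02]), 'joint_velocities': array([-0.00078863, -0.00165425, -0.00312571,  0.00132501, -0.00048873,
       -0.00142145]), 'joint_torque': array([-8.50798315e-04, -5.03612280e+01, -3.58073294e+01,  7.29635102e-02,
        2.32461991e-02, -1.84043654e-05]), 'tool_pos': array([167.340536  , 653.28464672, 237.55600627]), 'ee_rot': array([ 0.55804357, -0.43394318,  0.55917262,  0.43313586]), 'contact_force': array([-1.05440309,  0.33647048,  0.28068051]), 'wrist_torque': array([-0.01576857,  0.02700139,  0.01707449]), 'gripper_width': 88.28867551897152}
```

View pics/scene0.png

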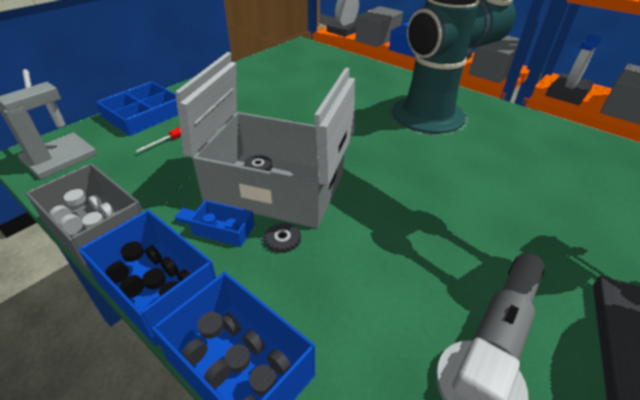

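View pics/top0.png

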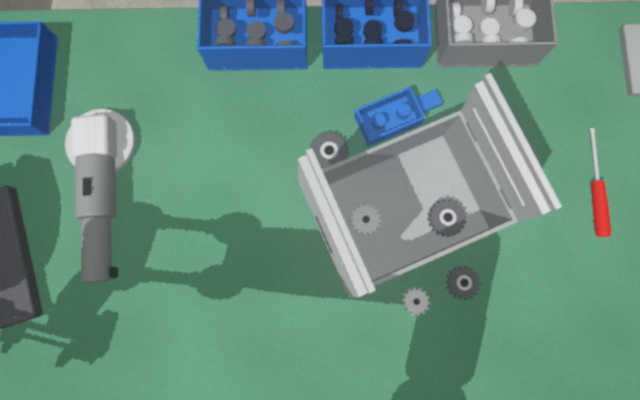

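The scene view shows the open chest at about (270,160), with both leaves near upright. In the top view the chest spans about (300-560, 75-300). Next I'll turn these into world coordinates.

```bash
cat > h.py <<'E'
import cv2,numpy as np
from plant import r, optics
def cloud(n,d):
    c=optics.get_calibration(n);R=cv2.Rodrigues(np.array(c['rvec']))[0];t=np.array(c['tvec'])
    v,u=np.mgrid[:d.shape[0],:d.shape[1]]
    P=np.stack([(u-c['cx'])/c['fx']*d,(v-c['cy'])/c['fy']*d,d],-1)
    W=(P-t)@R; W[d==0]=np.nan
    return W
E
python3 - <<'E'
from h import *
W={n:cloud(n,np.load(n+'0.npy')) for n in('scene','top')}
T=W['top']
for (u,v) in [(308,158),(318,152),(360,293),(372,288),(490,78),(478,88),(556,207),(545,212),(525,150),(460,113),(510,222),(380,283),(345,170),(320,200),(447,217),(96,140),(96,270),(330,150),(390,115)]:
    print((u,v),T[v,u].round(0))
print('scene')
for (u,v) in [(350,75),(322,120),(320,220),(200,160),(180,97),(235,58),(208,200),(318,190),(340,130)]:
    print((u,v),W['scene'][v,u].round(0))
E
python3 - <<'E'
import cv2
a=cv2.imread('pics/top0.png')[60:310,280:580];cv2.imwrite('pics/topc.png',cv2.resize(a,None,fx=2.4,fy=2.4,interpolation=2))
a=cv2.imread('pics/scene0.png')[40:240,160:370];cv2.imwrite('pics/scc.png',cv2.resize(a,None,fx=3,fy=3,interpolation=2))
E
```

```text
(308, 158) [574.  58. 255.]
(318, 152) [648.  47.  11.]
(360, 293) [397.  -7. 245.]
(372, 288) [403. -20. 266.]
(490, 78) [ 679. -189.  263.]
(478, 88) [ 674. -178.  242.]
(556, 207) [ 502. -261.  262.]
(545, 212) [ 498. -254.  244.]
(525, 150) [ 578. -227.  264.]
(460, 113) [ 681. -187.  119.]
(510, 222) [ 501. -255.  117.]
(380, 283) [410. -60.  -0.]
(345, 170) [600.   1.  66.]
(320, 200) [518.  43. 246.]
(447, 217) [ 523. -180.   20.]
(96, 140) [661. 432.  62.]
(96, 270) [437. 419.  57.]
(330, 150) [651.  25.  11.]
(390, 115) [720. -89.   3.]
scene
(350, 75) [ -70. -347.   -1.]
(322, 120) [565.  52. 246.]
(320, 220) [563.  50.   5.]
(200, 160) [ 678. -173.  118.]
(180, 97) [ 682. -186.  254.]
(235, 58) [ -959. -2144.  -674.]
(208, 200) [ 679. -177.    8.]
(318, 190) [579.  57. 102.]
(340, 130) [493.  39. 188.]
```

View pics/topc.png

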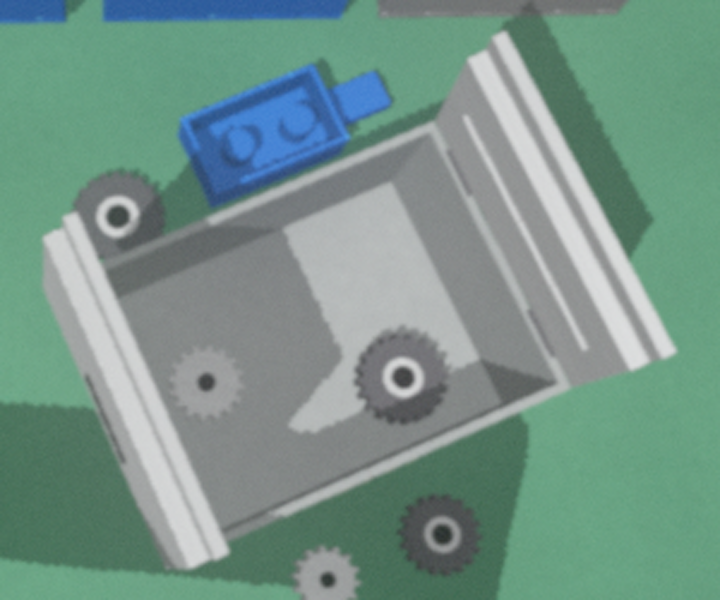

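View pics/scc.png

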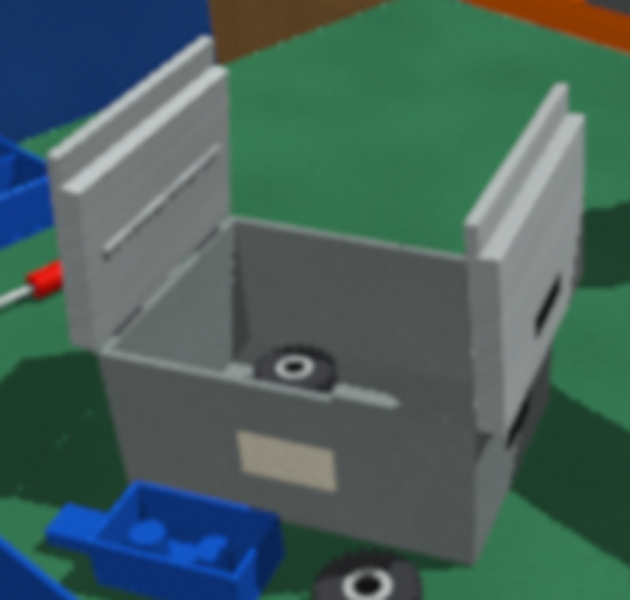

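Top view: the left leaf (world y≈+50) has its inner strip standing taller, so it is the rebated leaf. The right leaf has its outer strip taller, so it is the flanged one. I'll fit a model for the pose and angles.

```bash
cat >> h.py <<'E'
from scipy.optimize import least_squares
def sdb(P,lo,hi):
    c=(np.array(lo)+hi)/2;h=(np.array(hi)-lo)/2
    q=np.abs(P-c)-h
    return np.linalg.norm(np.maximum(q,0),axis=1)+np.minimum(q.max(1),0)
def sdf(p,W):
    cx,cy,yaw,a,b=p
    c,s=np.cos(yaw),np.sin(yaw)
    X=(W[:,0]-cx)*c+(W[:,1]-cy)*s; Y=-(W[:,0]-cx)*s+(W[:,1]-cy)*c; Z=W[:,2]
    P=np.stack([X,Y,Z],1);t=6
    D=[sdb(P,(-100,-135,0),(100,-135+t,120)),sdb(P,(-100,135-t,0),(100,135,120)),
       sdb(P,(-100,-135,0),(-100+t,135,120)),sdb(P,(100-t,-135,0),(100,135,120))]
    for sg,ang,L,st in((1,a,145,0),(-1,b,143,12)):
        u=135-sg*Y; v=Z-120   # inward from hinge, up
        U=u*np.cos(ang)+v*np.sin(ang); V=-u*np.sin(ang)+v*np.cos(ang)
        Q=np.stack([X,U,V],1)
        D+=[sdb(Q,(-100,0,0),(100,L-20,20)),sdb(Q,(-100,L-20,st),(100,L,st+8))]
    return np.min(D,0)
def fit(Ws,p0):
    P=np.concatenate([w.reshape(-1,3) for w in Ws]);P=P[~np.isnan(P).any(1)]
    P=P[(P[:,2]>30)&(P[:,2]<300)]
    P=P[np.abs(sdf(p0,P))<40][::3]
    s=least_squares(lambda p:sdf(p,P),p0,loss='soft_l1',f_scale=2,x_scale=[10,10,.1,.1,.1])
    d=sdf(s.x,P);return s.x,len(P),np.median(np.abs(d)),np.percentile(np.abs(d),90)
E
python3 - <<'E'
from h import *
S,T=[cloud(n,np.load(n+'0.npy')) for n in('scene','top')]
p0=np.array([545,-107,.39,1.5,1.5])
for w in ([S],[T],[S,T]): 
    x=fit(w,p0);print(x[0].round(3),x[1:])
    
E
```

```text
[ 5.40912e+02 -1.05063e+02  3.99000e-01  1.51600e+00  1.44300e+00] (5234, np.float64(0.5635941969777427), np.float64(1.7340602915297691))
[ 5.42169e+02 -1.01337e+02  3.99000e-01  1.51100e+00  1.44600e+00] (5269, np.float64(0.3757197152371248), np.float64(1.488373403144038))
[ 5.40733e+02 -1.03106e+02  3.98000e-01  1.51000e+00  1.44500e+00] (10503, np.float64(1.1285800124253988), np.float64(2.2031596817468664))
```

```bash
cat >> h.py <<'E'
from scipy.spatial.transform import Rotation as Ro
C=np.array([541,-103.]);YAW=.398
ex=np.array([np.cos(YAW),np.sin(YAW)]);ey=np.array([-ex[1],ex[0]])
def tip(sg,th,rr=100,X=0,gap=0):
    u=rr*np.cos(th)-20*np.sin(th);z=120+rr*np.sin(th)+20*np.cos(th)
    xy=C+ex*X+ey*sg*(135-u+9+gap)
    return np.array([*xy,z])
def st():
    s=r.get_state();q=s['ee_rot'];R=Ro.from_quat([q[1],q[2],q[3],q[0]]).as_matrix()
    a=np.arctan2(R[1,2],R[0,2]);tw=(YAW-a+np.pi/2)%np.pi-np.pi/2
    print('t',s['t'],'tcp',s['tool_pos'].round(1),'F',s['contact_force'].round(1),'xtool',R[:,0].round(3),'twist needed frac',round(tw/np.pi,4),'q6',s['q'][5].round(2))
    return s
E
python3 - <<'E'
from h import *
s=st();p=s['tool_pos']
for sg,th in((1,1.51),(-1,1.445)):
  for g in (0,40): 
    t=tip(sg,th,gap=g);print(sg,g,t.round(1),((t-p)/200).round(3))
E
```

```text
t 0.1 tcp [167.3 653.3 237.6] F [-1.1  0.3  0.3] xtool [-0.001 -0.002 -1.   ] twist needed frac -0.2935 q6 -0.04
1 0 [479.8  42.5 221. ] [ 1.562 -3.054 -0.083]
1 40 [464.3  79.4 221. ] [ 1.485 -2.869 -0.083]
-1 0 [ 599.6 -242.5  221.7] [ 2.161 -4.479 -0.079]
-1 40 [ 615.1 -279.3  221.7] [ 2.239 -4.663 -0.079]
```

```bash
python3 -m pendant '[[0.08,-0.15,0,-0.02],[0.16,-0.3,0,-0.04],[0.24,-0.45,0,-0.07],[0.32,-0.6,0,-0.09],[0.4,-0.75,0,-0.12],[0.46,-0.87,0,-0.14],[0.5,-0.96,0,-0.15],[0.5,-0.96,0,-0.15],[0.5,-0.96,0,-0.15],[0.5,-0.96,0,-0.15]]' 0
python3 -m pendant '[[0.08,-0.15,0,-0.02],[0.16,-0.3,0,-0.04],[0.24,-0.45,0,-0.07],[0.32,-0.6,0,-0.09],[0.4,-0.75,0,-0.12],[0.46,-0.87,0,-0.14],[0.5,-0.96,0,-0.1435],[0.5,-0.96,0,-0.1435],[0.5,-0.96,0,-0.1435],[0.5,-0.96,0,-0.1435]]'
python3 - <<'E'
from h import *
s=st();p=s['tool_pos']
print(((tip(1,1.51,gap=25)-p)/200).round(3))
E
```

```text
t: 1.35
tool_pos: [267.2, 462.6, 238.7]
ee_rot: [0.644, -0.291, 0.644, 0.292]
contact_force: [-0.1, 0.6, -0.5]
gripper_width: 0.5
t: 2.6
tool_pos: [367.2, 270.7, 238.7]
ee_rot: [0.693, -0.14, 0.693, 0.14]
contact_force: [-0.4, -1.3, 0.0]
gripper_width: 0.6
t 2.6 tcp [367.2 270.7 238.7] F [-0.4 -1.3  0. ] xtool [-0.  0. -1.] twist needed frac -0.0004 q6 0.18
[ 0.514 -1.026 -0.088]
```

```bash
python3 -m pendant '[[0.08,-0.15,0,0],[0.16,-0.3,-0.02,0],[0.24,-0.45,-0.04,0],[0.32,-0.6,-0.06,0],[0.38,-0.74,-0.08,0],[0.44,-0.86,-0.09,0],[0.48,-0.94,-0.09,0],[0.485,-0.957,-0.09,0],[0.485,-0.957,-0.09,0],[0.485,-0.957,-0.09,0]]'
python3 - <<'E'
from h import *
s=st();p=s['tool_pos']
for n in("scene","top"):
    a,d=optics.grab_frame(n); cv2.imwrite(f"pics/{n}1.png",a)
prev=p
for th in [1.51]+list(np.arange(1.45,-.06,-.075)):
    print(round(th,3),((tip(1,th)-p)/200).round(3))
E
```

```text
t: 3.85
tool_pos: [464.3, 79.2, 220.8]
ee_rot: [0.693, -0.14, 0.693, 0.14]
contact_force: [-0.2, 0.8, 0.0]
gripper_width: 0.7
t 3.85 tcp [464.3  79.2 220.8] F [-0.2  0.8  0. ] xtool [-0.  0. -1.] twist needed frac -0.0003 q6 -0.28
1.51 [ 0.078 -0.183  0.001]
1.45 [ 0.089 -0.211  0.005]
1.375 [ 0.104 -0.246  0.006]
1.3 [ 0.119 -0.282  0.005]
1.225 [ 0.134 -0.317  0.   ]
1.15 [ 0.148 -0.351 -0.007]
1.075 [ 0.163 -0.385 -0.017]
1.0 [ 0.177 -0.419 -0.029]
0.925 [ 0.19  -0.451 -0.044]
0.85 [ 0.203 -0.482 -0.062]
0.775 [ 0.216 -0.512 -0.083]
0.7 [ 0.228 -0.54  -0.105]
0.625 [ 0.239 -0.567 -0.13 ]
0.55 [ 0.25  -0.592 -0.157]
0.475 [ 0.259 -0.615 -0.186]
0.4 [ 0.268 -0.636 -0.217]
0.325 [ 0.276 -0.655 -0.249]
0.25 [ 0.283 -0.671 -0.283]
0.175 [ 0.289 -0.685 -0.318]
0.1 [ 0.294 -0.697 -0.354]
0.025 [ 0.297 -0.706 -0.391]
-0.05 [ 0.3   -0.712 -0.429]
```

View pics/scene1.png

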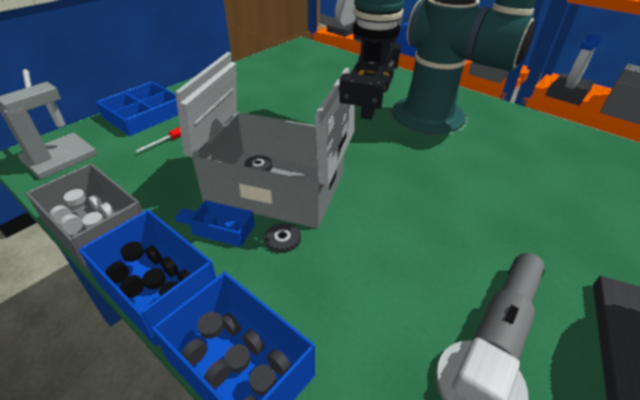

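View pics/top1.png

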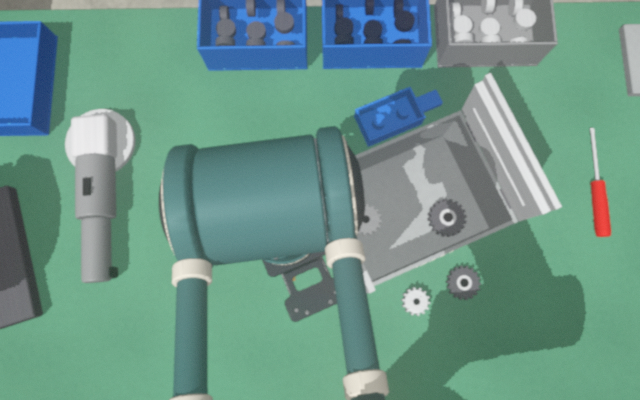

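In the scene view the fingers are just outside the rebated leaf at about (365,95), with the leaves unmoved. Start the push along the arc.

```bash
python3 -m pendant '[[0.03,-0.07,0,0],[0.06,-0.13,0,0],[0.078,-0.18,0,0],[0.089,-0.21,0.003,0],[0.104,-0.246,0.004,0],[0.119,-0.282,0.004,0],[0.134,-0.317,0,0],[0.148,-0.351,-0.007,0],[0.163,-0.385,-0.017,0],[0.177,-0.419,-0.029,0]]'
python3 - <<'E'
from h import *
s=st();p=s['tool_pos']
a,d=optics.grab_frame("scene"); cv2.imwrite(f"pics/scene2.png",a)
for th in [1.0]+list(np.arange(.925,-.06,-.075)):
    print(round(th,3),((tip(1,th)-p)/200).round(3))
E
```

```text
t: 5.2
tool_pos: [499.8, -5.9, 214.6]
ee_rot: [0.693, -0.14, 0.693, 0.14]
contact_force: [0.3, 2.9, 0.2]
gripper_width: 0.2
t 5.2 tcp [499.8  -5.9 214.6] F [0.3 2.9 0.2] xtool [-0.001 -0.    -1.   ] twist needed frac 0.0 q6 -0.46
1.0 [-0.001  0.007  0.002]
0.925 [ 0.012 -0.026 -0.013]
0.85 [ 0.026 -0.057 -0.031]
0.775 [ 0.038 -0.087 -0.052]
0.7 [ 0.05  -0.115 -0.074]
0.625 [ 0.061 -0.142 -0.099]
0.55 [ 0.072 -0.167 -0.126]
0.475 [ 0.081 -0.19  -0.155]
0.4 [ 0.09  -0.211 -0.186]
0.325 [ 0.098 -0.229 -0.218]
0.25 [ 0.105 -0.246 -0.252]
0.175 [ 0.111 -0.26  -0.287]
0.1 [ 0.116 -0.271 -0.323]
0.025 [ 0.12 -0.28 -0.36]
-0.05 [ 0.122 -0.287 -0.398]
```

View pics/scene2.png

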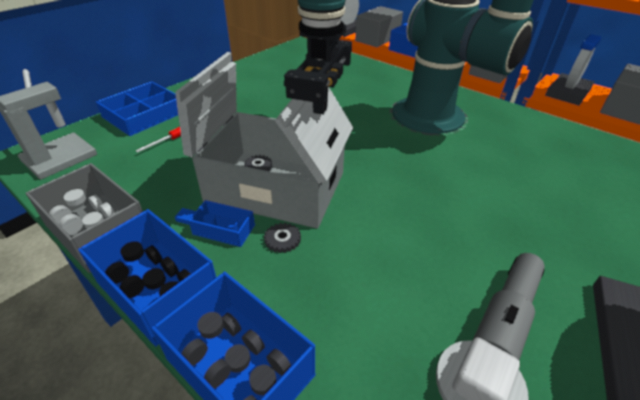

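The leaf has tipped to about 1 rad with the fingers on it near (320,100), and the force is about 3 N. Continuing.

```bash
python3 -m pendant '[[0.012,-0.028,-0.013,0],[0.026,-0.059,-0.031,0],[0.038,-0.09,-0.052,0],[0.05,-0.118,-0.074,0],[0.061,-0.145,-0.099,0],[0.072,-0.17,-0.126,0],[0.081,-0.193,-0.155,0],[0.09,-0.214,-0.186,0],[0.098,-0.232,-0.218,0],[0.105,-0.249,-0.252,0]]'
python3 - <<'E'
from h import *
s=st();p=s['tool_pos']
for th in [.25]+list(np.arange(.175,-.06,-.075)):
    print(round(th,3),((tip(1,th)-p)/200).round(3))
E
```

```text
t: 6.5
tool_pos: [521.2, -55.5, 164.2]
ee_rot: [0.693, -0.14, 0.693, 0.14]
contact_force: [-0.6, 1.0, 1.4]
gripper_width: 0.3
t 6.5 tcp [521.2 -55.5 164.2] F [-0.6  1.   1.4] xtool [ 0. -0. -1.] twist needed frac -0.0 q6 -0.55
0.25 [-0.002  0.002 -0.   ]
0.175 [ 0.004 -0.012 -0.035]
0.1 [ 0.009 -0.023 -0.071]
0.025 [ 0.013 -0.032 -0.108]
-0.05 [ 0.016 -0.039 -0.146]
```

```bash
python3 -m pendant '[[0.003,-0.008,-0.018,0],[0.005,-0.014,-0.036,0],[0.008,-0.02,-0.054,0],[0.01,-0.025,-0.072,0],[0.012,-0.029,-0.09,0],[0.014,-0.033,-0.105,0],[0.015,-0.035,-0.115,0],[0.015,-0.035,-0.12,0],[0.015,-0.035,-0.12,0],[0.015,-0.035,-0.12,0]]'
python3 - <<'E'
from h import *
s=st()
a,d=optics.grab_frame("scene"); cv2.imwrite(f"pics/scene3.png",a)
S=cloud("scene",d)
for p0 in ([541,-105,.399,.0,1.44],[541,-105,.399,.2,1.44]): print(fit([S],np.array(p0)))
E
```

```text
t: 7.75
tool_pos: [523.8, -61.9, 140.4]
ee_rot: [0.693, -0.14, 0.693, 0.14]
contact_force: [0.6, -0.8, 0.5]
gripper_width: 0.5
t 7.75 tcp [523.8 -61.9 140.4] F [ 0.6 -0.8  0.5] xtool [-0.  0. -1.] twist needed frac 0.0 q6 -0.56
(array([ 5.40925184e+02, -1.04889783e+02,  3.98470100e-01,  9.33023827e-03,
        1.44460015e+00]), 5042, np.float64(0.5896984419134981), np.float64(1.7177325627850426))
(array([ 5.40985697e+02, -1.05049172e+02,  3.98357436e-01,  1.83634253e-01,
        1.44291992e+00]), 5049, np.float64(0.8279628230031051), np.float64(6.610032976834441))
```

View pics/scene3.png

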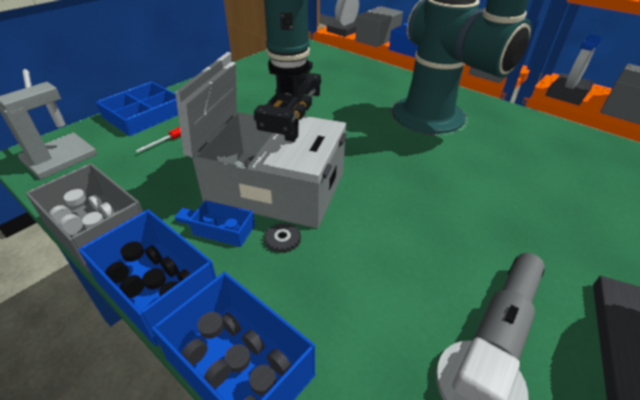

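The rebated leaf fits at 0.01 rad and the flanged leaf is still at 1.44. Next: lift, then go around over the flanged leaf.

```bash
python3 -m pendant '[[0,0,0.05,0],[0,0,0.15,0],[0,0,0.3,0],[0,0,0.5,0],[0,0,0.7,0],[0,-0.03,0.85,0],[0.04,-0.1,0.9,0],[0.08,-0.2,0.9,0],[0.1,-0.25,0.9,0],[0.1,-0.25,0.9,0]]'
python3 -m pendant '[[0.05,-0.12,0,0],[0.1,-0.25,0,0],[0.16,-0.4,0,0],[0.22,-0.55,0,0],[0.28,-0.7,0,0],[0.33,-0.82,0,0],[0.36,-0.88,0,0],[0.36,-0.88,0,0],[0.36,-0.88,0,0],[0.36,-0.88,0,0]]'
python3 - <<'E'
from h import *
s=st();print(((tip(-1,1.445,gap=40)-s['tool_pos'])/200).round(3))
a,d=optics.grab_frame("scene"); cv2.imwrite(f"pics/scene4.png",a)
print(fit([cloud("scene",d)],np.array([541,-105,.399,.0,1.44])))
E
```

```text
t: 9.05
tool_pos: [543.4, -113.1, 318.4]
ee_rot: [0.692, -0.139, 0.694, 0.14]
contact_force: [0.4, 0.5, 0.5]
gripper_width: 0.3
t: 10.3
tool_pos: [615.8, -287.2, 320.8]
ee_rot: [0.693, -0.14, 0.693, 0.14]
contact_force: [-0.1, 0.2, 0.1]
gripper_width: 0.2
t 10.3 tcp [ 615.8 -287.2  320.8] F [-0.1  0.2  0.1] xtool [ 0.  0. -1.] twist needed frac -0.0003 q6 -0.87
[-0.003  0.039 -0.495]
(array([ 5.40948743e+02, -1.04975298e+02,  3.98208511e-01,  6.41203380e-03,
        1.44373835e+00]), 5260, np.float64(0.5922932375104457), np.float64(1.6937650748921844))
```

View pics/scene4.png

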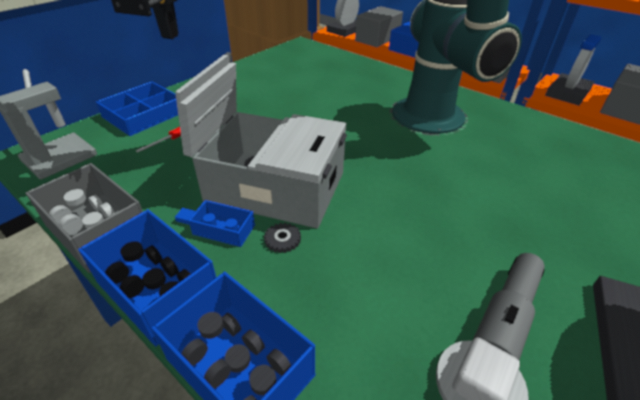

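The rebated leaf lies shut at (300,145), the flanged leaf is upright, and the gripper hangs clear beyond it at (160,15). Lowering behind the flanged leaf.

```bash
python3 -m pendant '[[0,0,-0.08,0],[0,0,-0.18,0],[0,0,-0.28,0],[0,0,-0.38,0],[0,0,-0.46,0],[0,0.01,-0.495,0],[0,0.025,-0.495,0],[-0.003,0.04,-0.495,0],[-0.003,0.04,-0.495,0],[-0.003,0.04,-0.495,0]]'
python3 - <<'E'
from h import *
s=st();p=s['tool_pos']
for th in list(np.arange(1.445,-.06,-.075)):
    print(round(th,3),((tip(-1,th)-p)/200).round(3))
E
```

```text
t: 11.6
tool_pos: [615.7, -280.2, 222.3]
ee_rot: [0.693, -0.14, 0.693, 0.14]
contact_force: [-0.3, 0.2, 0.2]
gripper_width: 0.6
t 11.6 tcp [ 615.7 -280.2  222.3] F [-0.3  0.2  0.2] xtool [ 0.001 -0.001 -1.   ] twist needed frac -0.0 q6 -0.86
1.445 [-0.08   0.189 -0.003]
1.37 [-0.095  0.224 -0.002]
1.295 [-0.11   0.259 -0.003]
1.22 [-0.124  0.294 -0.008]
1.145 [-0.139  0.329 -0.015]
1.07 [-0.153  0.363 -0.025]
0.995 [-0.167  0.396 -0.038]
0.92 [-0.181  0.428 -0.053]
0.845 [-0.194  0.459 -0.071]
0.77 [-0.206  0.489 -0.092]
0.695 [-0.218  0.517 -0.114]
0.62 [-0.229  0.544 -0.14 ]
0.545 [-0.24   0.569 -0.167]
0.47 [-0.249  0.592 -0.196]
0.395 [-0.258  0.612 -0.227]
0.32 [-0.266  0.631 -0.259]
0.245 [-0.273  0.647 -0.293]
0.17 [-0.279  0.661 -0.328]
0.095 [-0.283  0.672 -0.364]
0.02 [-0.287  0.681 -0.401]
-0.055 [-0.29   0.688 -0.439]
```

```bash
python3 -m pendant '[[-0.03,0.07,0,0],[-0.058,0.135,0,0],[-0.077,0.182,-0.003,0],[-0.093,0.22,-0.003,0],[-0.11,0.259,-0.004,0],[-0.124,0.294,-0.008,0],[-0.139,0.329,-0.015,0],[-0.153,0.363,-0.025,0],[-0.167,0.396,-0.038,0],[-0.181,0.428,-0.053,0]]'
python3 - <<'E'
from h import *
s=st();p=s['tool_pos']
a,d=optics.grab_frame("scene"); cv2.imwrite(f"pics/scene5.png",a)
for th in list(np.arange(.92,-.06,-.075)):
    print(round(th,3),((tip(-1,th)-p)/200).round(3))
E
```

```text
t: 12.85
tool_pos: [579.0, -194.0, 210.7]
ee_rot: [0.693, -0.14, 0.693, 0.14]
contact_force: [1.2, -3.0, 0.1]
gripper_width: 0.4
t 12.85 tcp [ 579.  -194.   210.7] F [ 1.2 -3.   0.1] xtool [ 0.  0. -1.] twist needed frac 0.0 q6 -0.76
0.92 [ 0.003 -0.003  0.005]
0.845 [-0.01   0.028 -0.013]
0.77 [-0.023  0.058 -0.034]
0.695 [-0.035  0.086 -0.056]
0.62 [-0.046  0.113 -0.082]
0.545 [-0.056  0.138 -0.109]
0.47 [-0.066  0.161 -0.138]
0.395 [-0.075  0.181 -0.169]
0.32 [-0.083  0.2   -0.201]
0.245 [-0.089  0.216 -0.235]
0.17 [-0.095  0.23  -0.27 ]
0.095 [-0.1    0.242 -0.306]
0.02 [-0.104  0.25  -0.343]
-0.055 [-0.106  0.257 -0.381]
```

View pics/scene5.png

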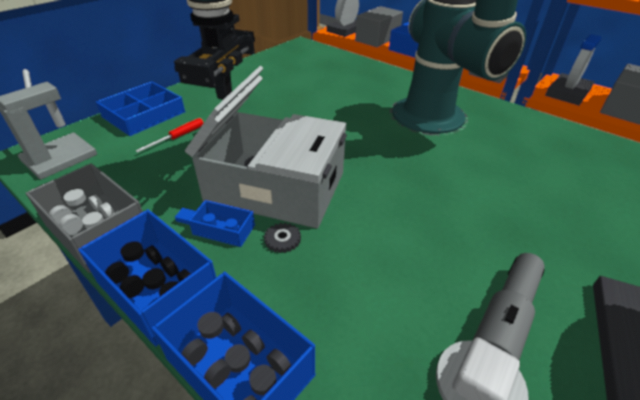

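The flanged leaf is tipping inward at (235,105), with the fingers behind it and a force of about 3 N.

```bash
python3 -m pendant '[[-0.012,0.03,-0.015,0],[-0.025,0.06,-0.034,0],[-0.037,0.089,-0.056,0],[-0.048,0.116,-0.082,0],[-0.058,0.141,-0.109,0],[-0.068,0.163,-0.138,0],[-0.076,0.183,-0.169,0],[-0.084,0.202,-0.201,0],[-0.091,0.218,-0.235,0],[-0.097,0.232,-0.265,0]]'
python3 - <<'E'
from h import *
s=st();p=s['tool_pos']
for th in [.17,.095,.02,0]:
    print(round(th,3),((tip(-1,th)-p)/200).round(3))
E
```

```text
t: 14.15
tool_pos: [559.6, -147.8, 157.4]
ee_rot: [0.693, -0.14, 0.693, 0.14]
contact_force: [1.5, -1.7, 0.7]
gripper_width: 0.2
t 14.15 tcp [ 559.6 -147.8  157.4] F [ 1.5 -1.7  0.7] xtool [-0.  0. -1.] twist needed frac 0.0 q6 -0.7
0.17 [ 0.002 -0.001 -0.004]
0.095 [-0.003  0.01  -0.04 ]
0.02 [-0.007  0.019 -0.077]
0 [-0.008  0.021 -0.087]
```

```bash
python3 -m pendant '[[-0.001,0.003,-0.012,0],[-0.003,0.006,-0.026,0],[-0.004,0.01,-0.04,0],[-0.005,0.014,-0.054,0],[-0.006,0.017,-0.068,0],[-0.007,0.019,-0.08,0],[-0.008,0.021,-0.086,0],[-0.008,0.021,-0.09,0],[-0.008,0.021,-0.09,0],[-0.008,0.021,-0.09,0]]'
python3 - <<'E'
from h import *
s=st()
a,d=optics.grab_frame("scene")
print(fit([cloud("scene",d)],np.array([541,-105,.399,.0,0.0])))
E
python3 -m pendant '[[0,0,0.05,0],[0,0,0.15,0],[0,0,0.3,0],[0,0,0.5,0],[0,0,0.7,0],[0,0,0.85,0],[0,0,0.9,0],[0,0,0.9,0],[0,0,0.9,0],[0,0,0.9,0]]'
python3 - <<'E'
from h import *
s=st()
a,d=optics.grab_frame("scene"); cv2.imwrite("pics/scene6.png",a)
S=cloud("scene",d)
print(fit([S],np.array([541,-105,.399,.0,0.0])))
E
```

```text
t: 15.4
tool_pos: [558.1, -144.0, 140.4]
ee_rot: [0.693, -0.14, 0.693, 0.14]
contact_force: [-3.3, 0.5, 5.8]
gripper_width: 0.1
t 15.4 tcp [ 558.1 -144.   140.4] F [-3.3  0.5  5.8] xtool [-0. -0. -1.] twist needed frac 0.0 q6 -0.69
(array([ 5.40862894e+02, -1.04702534e+02,  3.99392303e-01,  6.99173432e-03,
        7.30315621e-03]), 4129, np.float64(0.6458208939204262), np.float64(1.8117158958588069))
t: 16.7
tool_pos: [557.4, -143.7, 318.0]
ee_rot: [0.692, -0.139, 0.694, 0.14]
contact_force: [-0.0, -0.1, 0.5]
gripper_width: 0.4
t 16.7 tcp [ 557.4 -143.7  318. ] F [-0.  -0.1  0.5] xtool [-0.003  0.001 -1.   ] twist needed frac 0.0 q6 -0.69
(array([ 5.40845500e+02, -1.04652046e+02,  3.98865860e-01,  7.05226116e-03,
        6.26416647e-03]), 4314, np.float64(0.6459490945865998), np.float64(1.6899139563023162))
```

View pics/scene6.png

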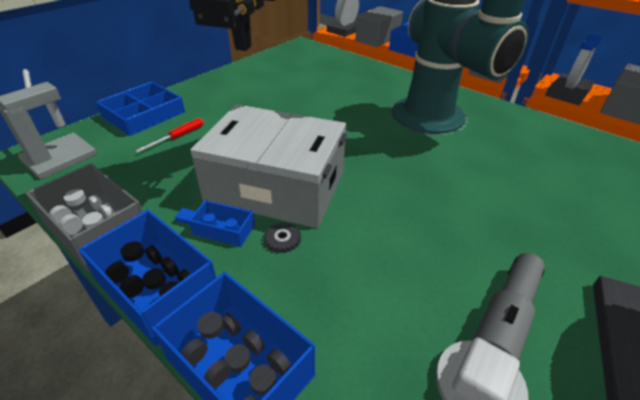

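The lid lies flat at (270,140) with both leaves level. The gripper is clear above it at (240,20).

```bash
python3 -c "
from plant import r
print(r.close_job())"
```

```text
the job is handed in; nothing more can be done
None
```

The chest is shut and the job is handed in. I pushed the rebated leaf home first with the closed fingertips, with the flanged leaf still standing at about 1.44 rad. Then I lowered the flanged leaf over it, commanding about 0.6 rad/s throughout.

- **Leaf angles:** the last depth fit, taken after the arm had lifted clear, puts the rebated leaf at 0.007 rad and the flanged leaf at 0.006 rad. The last picture shows the lid level.
- **Forces and clearance:** the readings between moves peaked at about 7 N. At hand-in the force was near zero, with the gripper tip about 180 mm above the lid.
- **Time:** the whole job took about 17 s.

No check failed or disagreed. The leaf speeds were not measured directly, and neither was the lap of the lip over the rebate. I infer the lap from the order of closing and both leaves lying flat.

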